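# Free the soap dish and hold it up level

## Task

I want to wipe the chrome soap rack: flip its black-handled cam lever fully over, away from the dish, so that the keeper lets go of the dish, and only then lift the white dish straight up with the green soap still lying in it. Hold it level and steady in the gripper about 10 cm above its seat, directly over the rack and touching nothing else, and finish while still holding it there. Leave everything else on the shelf where it is.

Things in the scene. Friction and masses are not known exactly. Their poses are not given: they have to be found in the camera images.
- rack: chrome wire soap rack, fixed to the tile. Origin: on the tile under the middle of the seat; z up, y along the dish's length towards the cam lever. At y = -63.5 mm a wire end stop up to 62 mm; side guide wires at x = +-35.5 mm, y = +-43 mm, up to 57 mm, 6 mm thick. Between the guides both long sides of the dish are open to fingers down to the tile. Cam housing at y = 90 to 124 mm, up to 86 mm
- rack_seat (a point): middle of the dish's seat, 40 mm above the rack's origin, axes as the rack's; the seated dish's origin lies here within 1.5 mm. The dish rests on two 8 mm rails along y at x = +-22 mm
- keeper_lip (a point): top of the inner edge of the steel keeper's lip, 69.5 mm above the tile, 30 mm wide (x). While locked the lip reaches 7 mm over the dish's +y end rim and stops it from being lifted. Flipping the lever draws the keeper 12 mm back along the rack's +y, in step with the lever, clear of the rim; nothing else moves it
- cam_lever (a joint): angle of the cam lever about its pivot (rad). 0 = locked: lever leans 25 deg (0.44 rad) from upright in over the dish's end. It swings in the rack's y-z plane, up and over towards the rack's +y, to the stop at 1.5 = free: it then leans 61 deg outwards, away from the dish. Starts between 0 and 0.12. Stays where it is left; friction only, about 1.5 N at the tip, no spring
- lever_tip (a point): end of the cam lever's black grip, 71 mm from the pivot. The lever is a bar 14 mm wide (rack x) and 6 mm thick; the grip, its last 26 mm, is 18 mm wide and 10 mm thick
- lever_pivot (a point): pivot of the cam lever, at rack x = 0, y = 112 mm, 72 mm above the tile; axis along the rack's x
- dish: white ceramic lift-out soap dish, open box 62 mm wide (x) by 116 mm long (y) by 24 mm high, walls 5 mm thick with straight upright sides, inner floor 5 mm with 3 mm ribs; about 160 g. Origin: centre of its underside; z up. It sits in the rack with its axes along the rack's; grip it across the 62 mm width, near the middle of its length
- soap: green bar of soap lying loose in the dish, 46 x 76 x 24 mm (x, y, z), about 85 g, on ribs 8 mm above the dish's underside, so that its top stands 8 mm above the dish's rim. Origin: centre of its underside. Anywhere up to 10 mm off the middle lengthwise
- comb: orange plastic comb lying flat, 180 mm long (y) by 38 mm, 5 mm thick; bystander. Origin: centre of the underside
- stand: wooden toothbrush stand 56 x 110 mm, 91 mm high, with a blue and a red toothbrush reaching 187 mm, in one piece; bystander. Origin: centre of the underside
- tumbler: clear glass tumbler, 74 mm across the rim, 100 mm high; bystander. Origin: centre of the underside
- tin: round aluminium tin with lid, 92 mm across, 46 mm high; bystander. Origin: centre of the underside
- lotion: white and blue pump bottle, 63 mm across, 170 mm high; bystander. Origin: centre of the underside
- nailbrush: wooden nail brush with yellow bristles down, 40 x 88 mm, 27 mm high; bystander. Origin: centre of the underside

How it is judged:
By the outcome, as a careful person would: the job done as asked, in the order asked, and still so for the second after the job is handed in, while the arm keeps its last pose, push and grip.
It also fails if it takes over 50 s, if anything falls off the work surface, if the arm or the gripper's body presses on something with over 40 N, if the wrist force passes 120 N, or if a joint passes its speed limit or range.

## Robot

A 6-joint arm with a two-finger parallel gripper is mounted at the origin on the work surface. World frame = base frame: x ahead of the robot, y to its left, z up, the work surface at z = 0. Lengths are in m, angles in rad, forces in N, time in s.
With the tool pointing down it reaches from about 0.35 to 0.85 m from the base axis. Payload 8.1 kg.
Tool frame: the origin (TCP) lies at the very end of the fingers, on their centre line; the grasp point (between the pads) lies 19 mm behind it (manip.grasp_offset is the distance from the TCP to the grasp point, in m); y points along the fingers, z is the direction in which the jaws open and shut, and the axes are right-handed (so a half turn about y gives the same grasp; the last joint's range is limited). The gripper opens to 85 mm and grips with 20 to 120 N. Pads are 22 mm wide; open, the fingers measure 114 mm over their backs; the gripper's body (76 mm by 85 mm) begins 54 mm behind the grasp point. The pads swing forward as they close: fully open they stand 13 mm farther back than shut.
Start: joints at [1.188, 0.13, 1.488, -0, 1.523, -0.085], TCP at [0.176, 0.574, 0.231] pointing down, gripper open.
Joint ranges: [-2.96, 2.96], [-0.89, 2.26], [0.02, 2.5], [-1.34, 4.48], [0, 2.73], [-2.66, 2.66]. Speed limits (rad/s): [2.39, 2.39, 2.79, 3.14, 3.14, 3.14].

## Interface

Orientations are given as a unit quaternion [x, y, z, w].
In Python, from station import manip gives the robot as it stands. The module is installed in compiled form; this text tells all that it offers.
- The arm moves only by the tool jog_arm, never from a script. Its argument "steps" is a list of rows, each a list of 5 numbers: the finger opening in m, from 0 to 0.0854, then the shift along the tool's x, y, z in m, then the turn about the tool's y in degrees. In form: [[fingers, x, y, z, turn], ...]. A call has 1 to 20 rows; each row shifts and turns the commanded pose from where the row before left it, along the tool's axes as they then stand; what a row does not reach is not made up. A row lasts 1/10 s, in which the tool goes at most 50 mm and 8.59 degrees, less where a joint would pass 70% of its speed; a pose out of reach is approached as far as the arm can. A call is refused whole if a number of a shift passes 0.05 or a number of a turn 8.59, either way. A call with a gripper value outside its range is refused whole. The fingers move at their own pace and stop on an object; "squeeze" is the grip in N (left out, the last holds). Time passes only in rows, so rows that do not move let the fingers close. It gives the time, the measured TCP pose, the force and the opening at its end, in the units of the state.
- manip.read_state(): the state, without advancing time (a new reading comes with each control period).
- manip.get_image(name): name is "scene" or "side" or "wrist"; returns a dict with "img" (384x512x3 uint8, red, green, blue), "camera_matrix" (3x3 intrinsics, pixels), "rvec" (rotation vector, rad) and "tvec" (3), from world to camera coordinates, as OpenCV has them; the wrist camera has in their place "mount" (4x4, takes a point from camera to tool coordinates, whose origin is the TCP and whose axes are the tool frame's). Camera axes: x right, y down, z forward; pixel columns grow to the right and rows downward; lengths in m; the calibration is good to about 2 mm. A picture is of the moment at which its call begins: read the wrist's pose just before it. There is no depth.
- manip.job_done(): hands the job in, once; it reports no verdict.
Trained networks look in a picture, given as the dict that the camera call returned (one of the last four; its "shot" number tells which), for a name from the list of things; names that differ only in an ending like _2 or _b are one class to them, and where a whole thing is asked for, a point or a joint stands for the part that bears it (a point fixed in the world has none). Each returns a list of dicts, best first, with "p" (0 to 1); they miss things now and then, are a little off and sometimes report something else, mostly with a low value. They report only what shows in the picture. A call takes as long as a camera call.
- manip.regions_of(picture, target): "mask" (384x512 bool, what is visible of it) and "box" ([left, top, width, height] as shares, 0 to 1, of the picture: columns of its width, rows of its height, round what is visible of it).
- manip.landmark_of(picture, target): "location" ([row, column] as shares, 0 to 1, of the picture: columns of its width, rows of its height: a listed point, or the origin of a listed thing).
The state is a dict: "time": time; "qpos": joint angles; "qvel": joint speeds; "tau": joint torques, N m; "position": TCP position; "ee_rot": TCP orientation; "contact_force": force on the tool from outside, world axes, zero at the start; "torque": the same for the moment, N m; "width": finger opening in m.
Only numpy, scipy, OpenCV 4.12 (cv2) and the standard library are available. Lean on these libraries where they do the work, as an engineer would, in place of code of your own. Each camera call takes 0.05 s, during which the arm holds its last target.

## Working session

There is one attempt and no reset: what is moved stays moved. The work goes in short steps, Python scripts to look and compute and a tool call to move; the robot and the scene stay as the last step left them, time stands still between calls to the robot, and variables do not carry over. Pictures are saved under pics/ and viewed, and the job is handed in when it is done.

Besides the shell and the picture viewer there is one more tool, called after "Request:" by a JSON object that holds its "method" and its "body". jog_arm: Moves the arm, as the interface text tells. Its arguments: {"type":"object","properties":{"steps":{"type":"array"},"squeeze":{"type":"number"}},"required":["steps"]}

```bash
mkdir -p pics; cat > h.py <<'E'
import numpy as np, cv2
from scipy.spatial.transform import Rotation as R
from station import manip
def save(p,n): cv2.imwrite('pics/'+n, cv2.cvtColor(p['img'],cv2.COLOR_RGB2BGR))
def cam(p, st=None):
    K=np.array(p['camera_matrix'])
    if 'mount' in p:
        T=np.eye(4);T[:3,:3]=R.from_quat(st['ee_rot']).as_matrix();T[:3,3]=st['position']
        M=T@np.array(p['mount']); return K,M[:3,:3],M[:3,3]
    Rw=cv2.Rodrigues(np.array(p['rvec'],float))[0]; t=np.array(p['tvec']).ravel()
    return K,Rw.T,-Rw.T@t
def ray(c,u,v):
    K,Rc,o=c; d=Rc@np.linalg.solve(K,[u,v,1.]); return o,d/np.linalg.norm(d)
def atz(c,u,v,z):
    o,d=ray(c,u,v); return o+d*(z-o[2])/d[2]
def tri(rays):
    A=np.zeros((3,3));b=np.zeros(3)
    for o,d in rays:
        P=np.eye(3)-np.outer(d,d);A+=P;b+=P@o
    x=np.linalg.solve(A,b); return x,[np.linalg.norm((np.eye(3)-np.outer(d,d))@(x-o)) for o,d in rays]
def proj(c,X):
    K,Rc,o=c; q=K@(Rc.T@(np.asarray(X)-o)); return q[:2]/q[2]
E
python3 - <<'E'
from h import *
st=manip.read_state(); print({k:np.round(v,4) for k,v in st.items()}, manip.grasp_offset)
names=['rack_seat','keeper_lip','lever_tip','lever_pivot','dish','soap','rack','comb','stand','tumbler','tin','lotion','nailbrush']
cs={}
L={}
for n in ['scene','side','wrist']:
    st=manip.read_state(); p=manip.get_image(n); save(p,n+'0.png'); c=cam(p,st); cs[n]=c
    print(n,'cam at',c[2].round(3))
    for t in names:
        r=manip.landmark_of(p,t)
        if r:
            v,u=r[0]['location']; L.setdefault(t,{})[n]=(u*512,v*384,r[0]['p'])
for t in L:
    print(t,{n:np.round(x,2).tolist() for n,x in L[t].items()})
    rs=[ray(cs[n],x[0],x[1]) for n,x in L[t].items() if x[2]>.3]
    if len(rs)>1:
        x,e=tri(rs); print('    ',x.round(4),np.round(e,4))
E
```

```text
{'time': np.float64(0.0), 'qpos': array([ 1.1876,  0.1312,  1.4893,  0.    ,  1.523 , -0.0854]), 'qvel': array([-0.0011,  0.0016, -0.001 , -0.    , -0.0003, -0.001 ]), 'tau': array([ 4.00000e-04, -5.69375e+01, -5.00583e+01, -2.00000e-04,
        1.38000e-02,  0.00000e+00]), 'position': array([0.1758, 0.5731, 0.2302]), 'ee_rot': array([ 0.6999, -0.1051,  0.1047, -0.6986]), 'contact_force': array([-0.2455, -0.1198,  0.2534]), 'torque': array([-0.0201,  0.0314, -0.013 ]), 'width': np.float64(0.0852)} 0.0187
scene cam at [ 1.341 -0.321  0.98 ]
side cam at [ 0.051 -0.645  0.744]
wrist cam at [0.099 0.597 0.374]
keeper_lip {'scene': [252.21, 184.9, 0.54], 'side': [235.98, 213.81, 0.46]}
     [0.5508 0.0358 0.0642] [0.0019 0.0019]
lever_tip {'scene': [265.98, 166.81, 0.49], 'side': [228.81, 184.9, 0.7]}
     [0.5607 0.0733 0.1315] [0.0003 0.0003]
lever_pivot {'scene': [274.48, 184.9, 0.92], 'side': [228.4, 197.99, 0.91]}
     [0.575  0.0962 0.0669] [0.0023 0.0023]
dish {'scene': [235.32, 196.11, 0.68], 'side': [245.71, 231.4, 0.6]}
     [ 0.5458 -0.0129  0.0362] [0.0001 0.0001]
soap {'scene
[... 309 characters left out ...]
0669 -0.0086] [0.0061 0.0061]
stand {'scene': [340.99, 144.5, 0.6], 'side': [139.72, 186.32, 0.92], 'wrist': [198.91, 347.9, 0.8]}
     [0.4479 0.402  0.0026] [0.0015 0.0013 0.0008]
tumbler {'scene': [106.91, 223.99, 0.84], 'side': [324.81, 347.1, 0.81]}
     [ 0.4695 -0.3639  0.0027] [0.0007 0.0007]
tin {'scene': [120.42, 265.8, 0.8], 'side': [371.2, 311.12, 0.73]}
     [ 0.6176 -0.3647 -0.002 ] [0.0032 0.0032]
lotion {'scene': [376.58, 185.59, 0.88], 'side': [190.82, 165.31, 0.64]}
     [ 0.6444  0.4094 -0.004 ] [0.0012 0.0012]
nailbrush {'scene': [333.88, 236.2, 0.78], 'side': [257.48, 180.79, 0.83]}
     [ 0.7577  0.1893 -0.0027] [0.0003 0.0003]
rack_seat {'side': [246.78, 232.82, 0.59]}
```

View images.

```bash
python3 -c "
import cv2
for n in ['scene','side']:
    i=cv2.imread(f'pics/{n}0.png'); c=i[120:280,170:330] if n=='scene' else i[150:310,170:330]
    cv2.imwrite(f'pics/{n}0c.png',cv2.resize(c,(600,600),interpolation=cv2.INTER_CUBIC))
"
```

```text
(no output)
```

View pics/scene0.png

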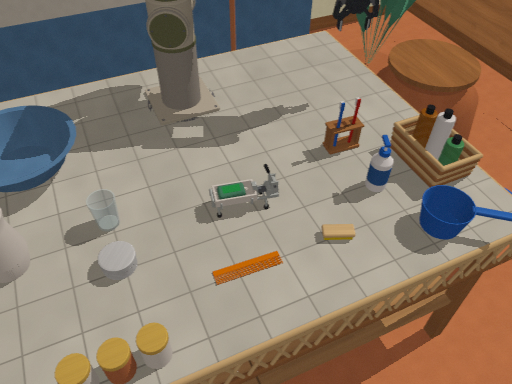

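View pics/scene0c.png

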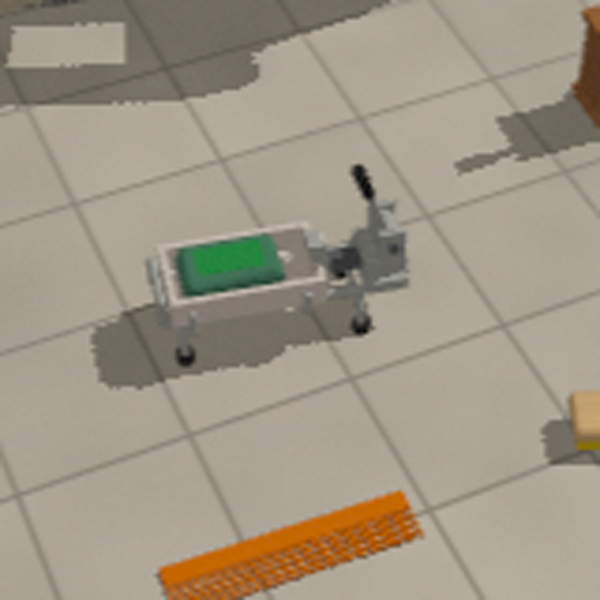

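View pics/side0c.png

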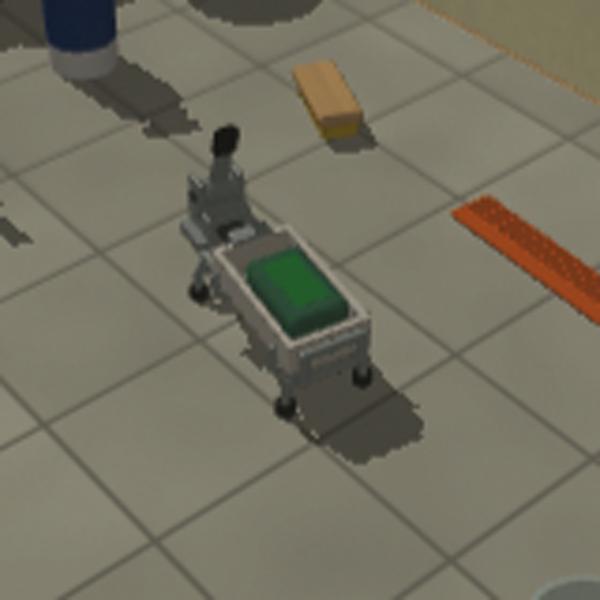

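View pics/side0.png

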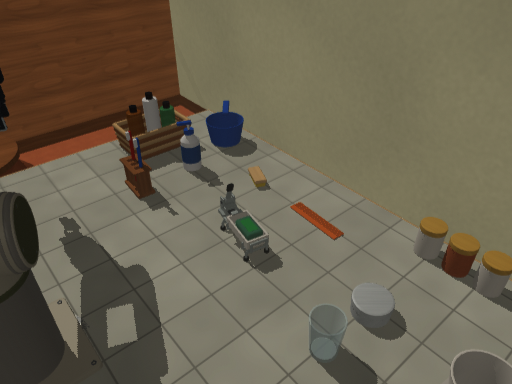

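```bash
python3 - <<'E'
from h import *
st=manip.read_state(); Rt=R.from_quat(st['ee_rot']).as_matrix(); print(Rt.round(3)); 
p=manip.get_image('wrist'); print(np.round(p['mount'],3))
yr=np.array([.575-.544,.096+.011]);yr/=np.linalg.norm(yr); print('rack y',yr, 'rack x',[yr[1],-yr[0]])
# tool z angle
az=np.degrees(np.arctan2(Rt[1,2],Rt[0,2])); ax=np.degrees(np.arctan2(-yr[0],yr[1])); print('tool z az',az,'rack x az',ax)
O=np.array([.544,-.011,0.23]); print('move in tool axes to over rack', Rt.T@(O-st['position']))
E
```

```text
[[ 0.956 -0.     0.293]
 [-0.293 -0.     0.956]
 [ 0.    -1.    -0.   ]]
[[-0.001  0.95   0.312 -0.081]
 [-0.    -0.312  0.95  -0.142]
 [ 1.     0.001  0.001  0.   ]
 [ 0.     0.     0.     1.   ]]
rack y [0.27827603 0.96050115] rack x [np.float64(0.960501145047412), np.float64(-0.27827603267728684)]
tool z az 72.9360839235586 rack x az -16.15733986458789
move in tool axes to over rack [ 0.52329994  0.00130301 -0.45090383]
```

```bash
python3 - <<'E'
import cv2
i=cv2.imread('pics/wrist0.png'); print(i.shape)
E
```

```text
(384, 512, 3)
```

View pics/wrist0.png

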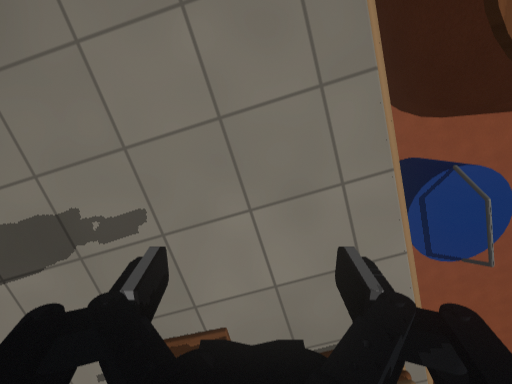

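Request:
{"method": "jog_arm", "body": {"steps": [[0.085, 0.033, -0.001, -0.028, 0], [0.085, 0.033, -0.001, -0.028, 0], [0.085, 0.033, -0.001, -0.028, 0], [0.085, 0.033, -0.001, -0.028, 0], [0.085, 0.033, -0.001, -0.028, 0], [0.085, 0.033, -0.001, -0.028, 0], [0.085, 0.033, -0.001, -0.028, 0], [0.085, 0.033, -0.001, -0.028, 0], [0.085, 0.033, -0.001, -0.028, 0], [0.085, 0.033, -0.001, -0.028, 0], [0.085, 0.033, -0.001, -0.028, 0], [0.085, 0.033, -0.001, -0.028, 0], [0.085, 0.033, -0.001, -0.028, 0], [0.085, 0.033, -0.001, -0.028, 0], [0.085, 0.033, -0.001, -0.028, 0], [0.085, 0.028, -0.001, -0.031, 0]]}}

```text
time: 3.75
position: [0.5446, -0.0127, 0.2474]
ee_rot: [-0.699, 0.105, -0.105, 0.699]
contact_force: [-0.3, 0.2, -0.3]
width: 0.0848
```

Request:
{"method": "jog_arm", "body": {"steps": [[0.085, 0, 0, 0, 8.1], [0.085, 0, 0, 0, 8.1], [0.085, 0, 0, 0, 8.1], [0.085, 0, 0, 0, 8.1], [0.085, 0, 0, 0, 8.1], [0.085, 0, 0, 0, 8.1], [0.085, 0, 0, 0, 8.1], [0.085, 0, 0, 0, 8.1], [0.085, 0, 0, 0, 8.1], [0.085, 0, 0, 0, 8.1], [0, 0, 0, 0, 8.1], [0, 0, 0, 0, 0]]}}

```text
time: 4.95
position: [0.5437, -0.011, 0.2473]
ee_rot: [0.424, -0.566, 0.566, -0.424]
contact_force: [-0.5, 0.6, 1.4]
width: 0.0587
```

```bash
python3 - <<'E'
from h import *
st=manip.read_state(); print(st['time'],st['position'],st['width'],R.from_quat(st['ee_rot']).as_matrix().round(3))
p=manip.get_image('wrist'); save(p,'w1.png'); c=cam(p,st); np.savez('w1.npz',K=c[0],Rc=c[1],o=c[2])
hz=dict(rack_seat=.04,keeper_lip=.0695,lever_tip=.135,lever_pivot=.072,dish=.04,soap=.048,rack=0)
for t,z in hz.items():
    for r in manip.landmark_of(p,t)[:1]:
        v,u=r['location']; print(t,round(u*512,1),round(v*384,1),r['p'],atz(c,u*512,v*384,z).round(4))
E
```

```text
4.95 [ 0.5436898  -0.01100187  0.24733776] 0.05868892073326942 [[-0.281  0.     0.96 ]
 [-0.96  -0.    -0.281]
 [ 0.    -1.     0.   ]]
rack_seat 245.0 125.9 0.62 [0.5489 0.0351 0.04  ]
keeper_lip 247.6 125.7 0.77 [0.5531 0.0372 0.0695]
lever_tip 239.7 92.2 0.59 [0.5572 0.0709 0.135 ]
lever_pivot 243.1 69.5 0.6 [0.5646 0.0918 0.072 ]
soap 251.8 180.5 0.67 [ 0.5386 -0.0289  0.048 ]
rack 412.2 152.0 0.5 [ 0.7528 -0.0643  0.    ]
```

View pics/w1.png

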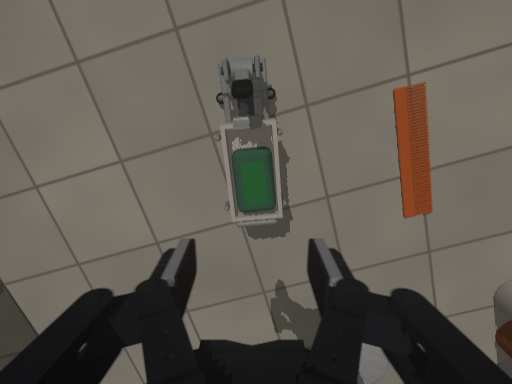

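```bash
python3 - <<'E'
import cv2
i=cv2.imread('pics/w1.png')[45:235,195:305]; cv2.imwrite('pics/w1c.png',cv2.resize(i,(347,600),interpolation=cv2.INTER_CUBIC))
E
```

```text
(no output)
```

View pics/w1c.png

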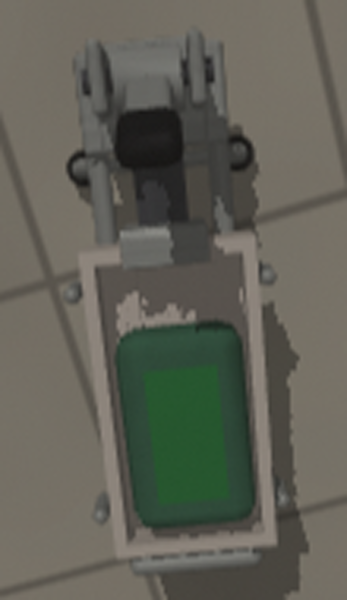

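```bash
cat > fit.py <<'E'
from h import *
from scipy.optimize import least_squares
w=np.load('w1.npz'); c=(w['K'],w['Rc'],w['o'])
s=600/190
crop=lambda a:(np.array(a,float)/np.array([347/110,s])+[195,45]-0.3)
obj=[[-31,58,64],[31,58,64],[31,-58,64],[-31,-58,64],[-35.5,43,57],[35.5,43,57],[-35.5,-43,57],[35.5,-43,57]]
obj=np.array(obj)/1000
for sgn in (1,-1):
    o=obj*[sgn,1,1]
    px=crop([[80,255],[255,238],[277,543],[118,557],[71,290],[267,272],[100,506],[283,490]])
    f=lambda q:np.concatenate([proj(c,R.from_euler('z',q[2]).apply(X)+[q[0],q[1],q[3]])-P for X,P in zip(o,px)])
    r=least_squares(f,[.544,-.011,-.28,0]); print(sgn,r.x,np.degrees(r.x[2]),r.fun.reshape(-1,2).round(1).tolist())
    f2=lambda q:f([*q,0]); r=least_squares(f2,[.544,-.011,-.28]); print(r.x,np.degrees(r.x[2]),r.fun.reshape(-1,2).round(1).tolist())
E
python3 fit.py
```

```text
1 [ 0.54277755 -0.01665492 -0.18665873 -0.00660145] -10.69475756450217 [[-0.5, -1.0], [-0.4, -1.2], [-0.6, -1.4], [-0.3, -1.3], [0.9, 0.9], [0.2, 0.6], [0.8, 1.8], [-0.2, 1.7]]
[ 0.54318395 -0.01522792 -0.18670413] -10.697358574036494 [[-1.1, -1.8], [0.1, -2.1], [-0.0, -0.4], [-0.6, -0.2], [0.2, 0.4], [0.8, -0.1], [0.3, 2.7], [0.4, 2.5]]
-1 [ 0.50550973 -0.1474905  -0.17064066 -0.56400996] -9.776989560775927 [[40.0, 24.7], [-35.6, 32.3], [-38.0, -28.5], [31.7, -35.0], [44.7, 17.8], [-40.1, 26.0], [38.3, -24.1], [-41.8, -16.7]]
[ 0.54241585 -0.01722829 -0.1737743 ] -9.956533713907065 [[54.7, -5.8], [-57.3, 6.0], [-50.5, 6.0], [50.8, -3.5], [62.2, -4.2], [-62.5, 8.5], [58.6, -1.4], [-57.3, 9.7]]
```

Request:
{"method": "jog_arm", "body": {"steps": [[0, 0, 0, 0, -5.6], [0, -0.02, 0, 0, 0], [0, -0.021, 0.01, 0, 0], [0, 0, 0.03, 0, 0], [0, 0, 0.03, 0, 0], [0, 0, 0.03, 0, 0], [0, 0, 0.02, 0, 0], [0, 0, 0, 0, 0], [0, 0, 0, 0, 0]]}}

```text
time: 6.25
position: [0.5512, 0.0293, 0.1276]
ee_rot: [-0.452, 0.544, -0.544, 0.452]
contact_force: [-0.2, -0.6, 0.0]
width: 0.0001
```

```bash
cat >> h.py <<'E'
O=np.array([.5432,-.0152,0]); YAW=-.1867
def rk(X): return R.from_euler('z',-YAW).apply(np.asarray(X)-O)
def status():
    st=manip.read_state(); M=R.from_quat(st['ee_rot']).as_matrix()
    print('t',round(st['time'],2),'rackTCP mm',(rk(st['position'])*1e3).round(1),'az',np.degrees(np.arctan2(M[1,2],M[0,2])).round(2),'tilt',M[2].round(4),'F',st['contact_force'].round(1),'w',round(st['width'],4)); return st
E
python3 - <<'E'
from h import *
st=status()
for n in ['wrist','side','scene']:
    p=manip.get_image(n); save(p,n+'2.png')
    i=cv2.cvtColor(p['img'],cv2.COLOR_RGB2BGR)
    if n!='wrist':
        i=i[130:270,190:310] if n=='side' else i[110:230,190:310]
        cv2.imwrite('pics/%s2c.png'%n,cv2.resize(i,None,fx=4,fy=4,interpolation=cv2.INTER_CUBIC))
E
```

```text
t 6.25 rackTCP mm [ -0.4  45.2 127.6] az -10.54 tilt [ 1.e-04 -1.e+00 -4.e-04] F [-0.2 -0.6  0. ] w 0.0001
```

View pics/wrist2.png

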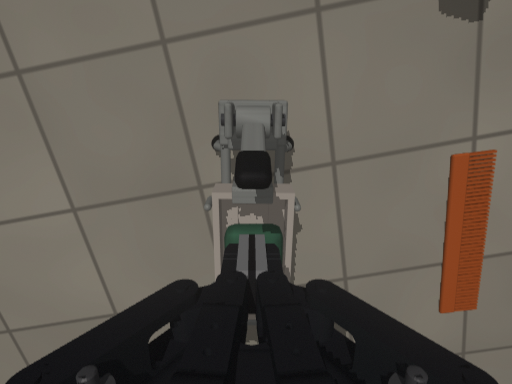

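View pics/side2c.png

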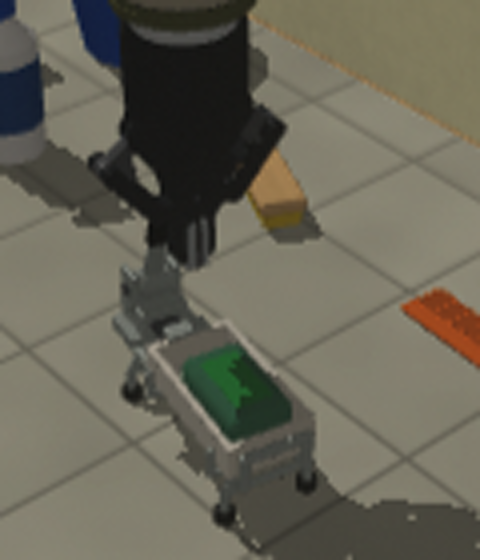

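View pics/scene2c.png

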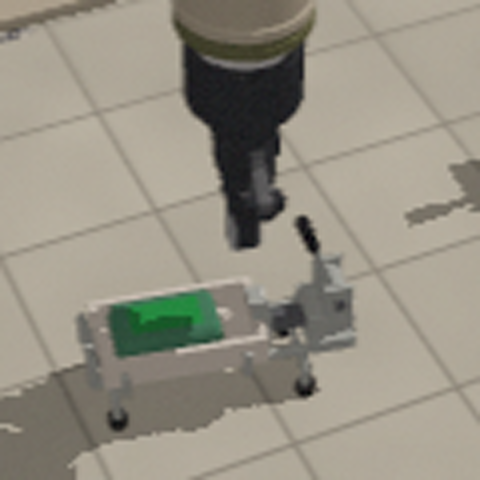

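Request:
{"method": "jog_arm", "body": {"steps": [[0, 0, 0.014, 0, 0], [0, -0.008, 0, 0, 0], [0, -0.008, 0, 0, 0], [0, -0.006, 0, 0, 0], [0, -0.006, 0, 0, 0], [0, -0.006, 0, 0, 0], [0, -0.006, 0, 0, 0], [0, -0.006, 0, 0, 0], [0, -0.006, 0, 0, 0], [0, -0.006, 0, 0, 0], [0, -0.006, 0, 0, 0], [0, -0.006, 0, 0, 0], [0, -0.006, 0, 0, 0], [0, 0, 0, 0, 0]]}}

```text
time: 7.8
position: [0.5652, 0.1051, 0.1133]
ee_rot: [-0.452, 0.544, -0.544, 0.452]
contact_force: [0.4, 0.4, -0.0]
width: 0.0001
```

```bash
python3 - <<'E'
from h import *
st=status()
for n in ['wrist','scene']:
    p=manip.get_image(n); save(p,n+'3.png')
    i=cv2.cvtColor(p['img'],cv2.COLOR_RGB2BGR)
    if n!='wrist':
        i=i[110:230,190:310]
        cv2.imwrite('pics/%s3c.png'%n,cv2.resize(i,None,fx=4,fy=4,interpolation=cv2.INTER_CUBIC))
E
```

```text
t 7.8 rackTCP mm [ -0.7 122.3 113.3] az -10.52 tilt [-7.e-04 -1.e+00 -2.e-04] F [ 0.4  0.4 -0. ] w 0.0001
```

View pics/wrist3.png

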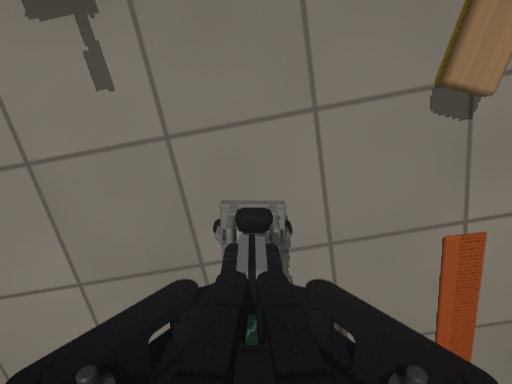

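View pics/scene3c.png

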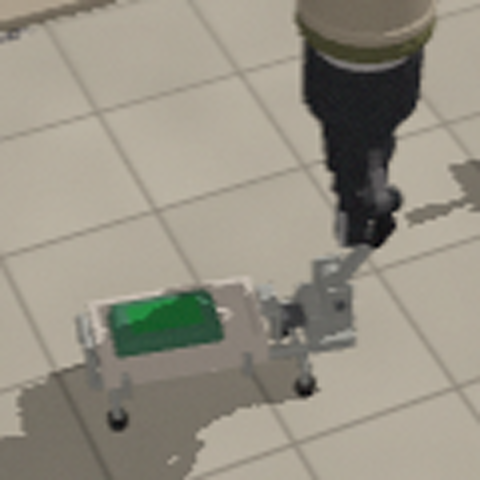

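The wrist view shows the grip now on the outer side of the fingers (254,218). The scene crop shows the lever leaning outwards. I'll continue the arc down.

Request:
{"method": "jog_arm", "body": {"steps": [[0, -0.005, 0.0025, 0, 0], [0, -0.005, 0.0025, 0, 0], [0, -0.0045, 0.005, 0, 0], [0, -0.0045, 0.005, 0, 0], [0, 0, 0, 0, 0]]}}

```text
time: 8.4
position: [0.569, 0.1227, 0.0986]
ee_rot: [0.452, -0.543, 0.544, -0.452]
contact_force: [-2.8, -3.4, 5.2]
width: 0.0003
```

Request:
{"method": "jog_arm", "body": {"steps": [[0, -0.001, 0.002, 0, 0], [0, 0, 0, 0, 0], [0, 0, 0, 0, 0]]}}

```text
time: 8.7
position: [0.5693, 0.123, 0.098]
ee_rot: [0.452, -0.543, 0.545, -0.452]
contact_force: [-8.0, -7.1, 15.9]
width: -0.0001
```

```bash
python3 - <<'E'
from h import *
st=status()
for n in ['wrist','scene']:
    p=manip.get_image(n); save(p,n+'4.png')
    i=cv2.cvtColor(p['img'],cv2.COLOR_RGB2BGR)
    if n!='wrist':
        i=i[130:230,200:300]
        cv2.imwrite('pics/%s4c.png'%n,cv2.resize(i,None,fx=5,fy=5,interpolation=cv2.INTER_CUBIC))
E
```

```text
t 8.7 rackTCP mm [  0.  140.6  98. ] az -10.57 tilt [ 0.0013 -1.      0.0011] F [-8.  -7.1 15.9] w -0.0001
```

View pics/scene4c.png

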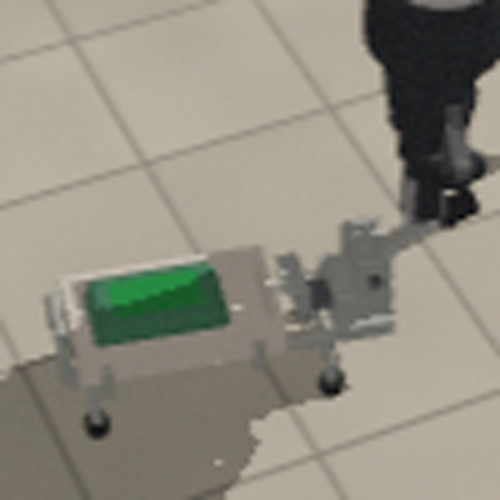

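Request:
{"method": "jog_arm", "body": {"steps": [[0, 0.002, -0.01, 0, 0], [0, 0.005, -0.03, 0, 0], [0, 0.01, -0.04, 0, 0], [0, 0.03, -0.04, 0, 0], [0.085, 0.03, -0.03, 0, 0], [0.085, 0.03, 0, 0, 0], [0.085, 0.03, 0, 0, 0], [0.085, 0.008, 0, 0, 0], [0.085, 0, 0, 0, 0]]}}

```text
time: 9.7
position: [0.5421, -0.0194, 0.246]
ee_rot: [-0.451, 0.544, -0.544, 0.451]
contact_force: [-0.4, -0.3, 0.1]
width: 0.0725
```

```bash
python3 - <<'E'
from h import *
st=status()
for n in ['wrist','side','scene']:
    st=manip.read_state(); p=manip.get_image(n); save(p,n+'5.png'); c=cam(p,st)
    if n=='wrist': np.savez('w5.npz',K=c[0],Rc=c[1],o=c[2])
    for t in ['lever_tip','keeper_lip','soap','dish','lever_pivot','rack_seat']:
        for r in manip.landmark_of(p,t)[:1]:
            v,u=r['location']; z=dict(lever_tip=.106,keeper_lip=.0695,soap=.048,lever_pivot=.072).get(t,.04); print(n,t,round(u*512,1),round(v*384,1),round(r['p'],2),(1e3*rk(atz(c,u*512,v*384,z))).round(1))
    i=cv2.cvtColor(p['img'],cv2.COLOR_RGB2BGR)
    if n!='wrist':
        i=i[150:270,190:310] if n=='side' else i[130:230,200:300]
        cv2.imwrite('pics/%s5c.png'%n,cv2.resize(i,None,fx=5,fy=5,interpolation=cv2.INTER_CUBIC))
E
```

```text
t 9.7 rackTCP mm [ -0.3  -4.4 246. ] az -10.67 tilt [-5.e-04 -1.e+00 -3.e-04] F [-0.4 -0.3  0.1] w 0.0725
wrist keeper_lip 250.9 108.3 0.62 [-1.3 62.7 69.5]
wrist soap 250.9 174.1 0.55 [ -1.3 -14.5  48. ]
wrist lever_pivot 251.6 58.6 0.91 [ -0.7 110.2  72. ]
side lever_tip 218.1 177.7 0.56 [  5.5 170.5 106. ]
side soap 249.2 234.0 0.65 [ -1.  -22.4  48. ]
side dish 245.9 230.7 0.92 [ 1.9  1.  40. ]
side lever_pivot 225.4 199.0 0.97 [ -1.8 112.3  72. ]
side rack_seat 243.4 231.0 0.94 [-4.4  3.1 40. ]
scene lever_tip 296.9 170.5 0.44 [  9.4 177.1 106. ]
scene keeper_lip 229.7 193.2 0.72 [ 17.5 -15.4  69.5]
scene soap 231.2 194.7 0.58 [ 4.6 -9.2 48. ]
scene dish 232.4 193.5 0.87 [-6.3 -3.8 40. ]
scene lever_pivot 272.2 183.5 0.66 [ 10.9 107.   72. ]
```

View pics/wrist5.png

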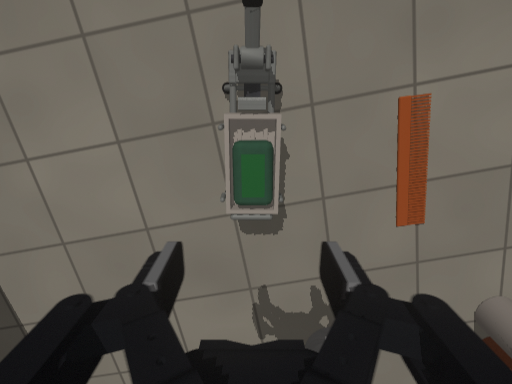

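View pics/scene5c.png

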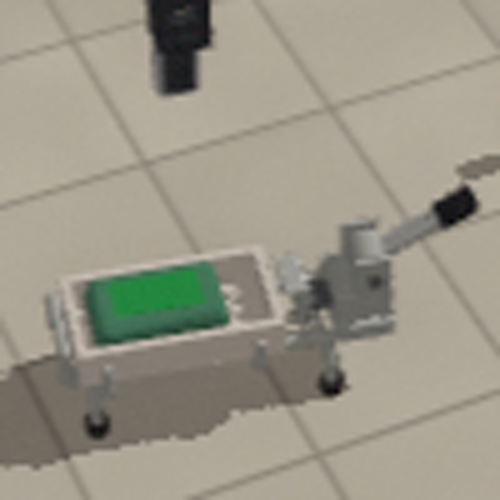

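View pics/side5c.png

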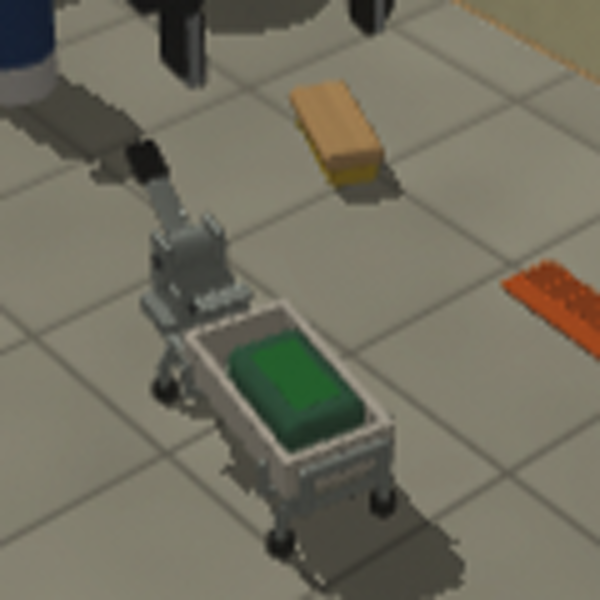

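```bash
python3 - <<'E'
import cv2
i=cv2.imread('pics/wrist5.png')[95:225,205:300]; cv2.imwrite('pics/w5c.png',cv2.resize(i,None,fx=4.6,fy=4.6,interpolation=cv2.INTER_CUBIC))
E
```

```text
(no output)
```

View pics/w5c.png

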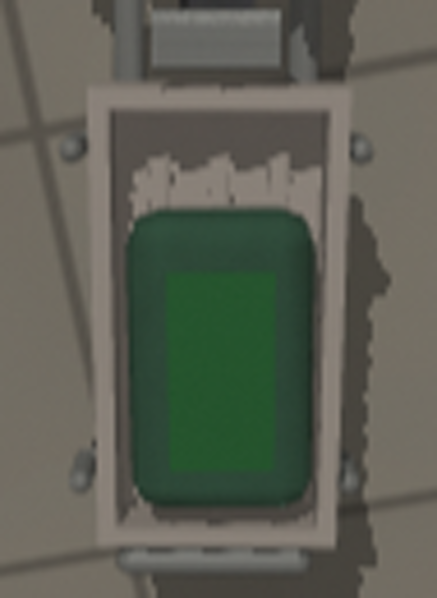

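```bash
python3 - <<'E'
from h import *
from scipy.optimize import least_squares
w=np.load('w5.npz'); c=(w['K'],w['Rc'],w['o'])
px=np.array([[88,88],[352,88],[336,548],[99,546]])/4.6+[205,95]-.4
o=np.array([[-31,58,64],[31,58,64],[31,-58,64],[-31,-58,64]])/1e3
f=lambda q:np.concatenate([proj(c,R.from_euler('z',q[2]).apply(X)+[q[0],q[1],0])-P for X,P in zip(o,px)])
r=least_squares(f,[.543,-.015,-.187]); print(r.x,np.degrees(r.x[2]),r.fun.reshape(-1,2).round(1).tolist(), (rk([r.x[0],r.x[1],0])*1e3).round(1))
sp=np.array([[220,208],[222,506]])/4.6+[205,95]-.4
for u,v in sp: print('soap ends',(1e3*rk(atz(c,u,v,.068))).round(1))
E
```

```text
[ 0.54313033 -0.01630818 -0.18953089] -10.859319839639777 [[-0.2, -0.2], [0.1, 0.1], [0.1, -0.0], [-0.1, 0.2]] [ 0.1 -1.1  0. ]
soap ends [ 0.4 29.5 68. ]
soap ends [  1.1 -46.   68. ]
```

Request:
{"method": "jog_arm", "body": {"steps": [[0.085, 0, 0, 0.0004, 0.2], [0.085, 0, 0.03, 0, 0], [0.085, 0, 0.04, 0, 0], [0.085, 0, 0.04, 0, 0], [0.085, 0, 0.02, 0, 0], [0.085, 0, 0, 0, 0], [0.085, 0, 0, 0, 0]]}}

```text
time: 11.45
position: [0.5428, -0.019, 0.1168]
ee_rot: [-0.451, 0.545, -0.545, 0.451]
contact_force: [0.1, -0.6, 0.1]
width: 0.085
```

```bash
python3 - <<'E'
from h import *
st=status()
for n in ['wrist','side']:
    p=manip.get_image(n); save(p,n+'6.png')
    i=cv2.cvtColor(p['img'],cv2.COLOR_RGB2BGR)
    if n!='wrist':
        i=i[150:270,190:310]
        cv2.imwrite('pics/%s6c.png'%n,cv2.resize(i,None,fx=5,fy=5,interpolation=cv2.INTER_CUBIC))
E
```

```text
t 11.45 rackTCP mm [  0.3  -3.8 116.8] az -10.77 tilt [ 0.e+00 -1.e+00 -1.e-04] F [ 0.1 -0.6  0.1] w 0.085
```

View pics/wrist6.png

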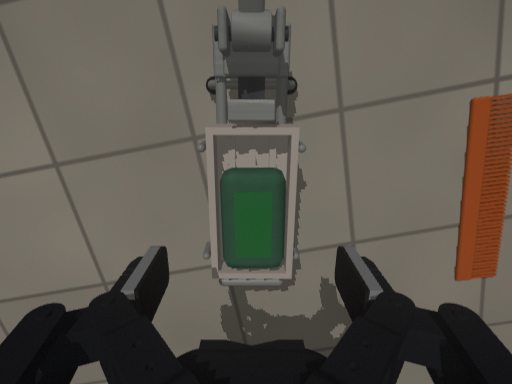

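View pics/side6c.png

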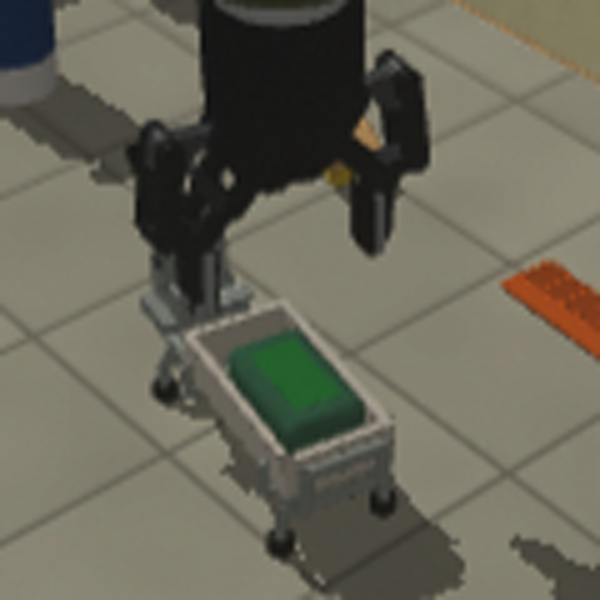

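Request:
{"method": "jog_arm", "body": {"steps": [[0.085, 0, 0.025, 0, 0], [0.085, 0, 0.02, 0, 0], [0.085, 0, 0.015, 0, 0], [0.085, 0, 0.015, 0, 0], [0.085, 0, 0.01, 0, 0], [0.085, 0, 0.005, 0, 0], [0.085, 0, 0, 0, 0], [0.085, 0, 0, 0, 0]]}}

```text
time: 12.35
position: [0.5431, -0.019, 0.0269]
ee_rot: [0.451, -0.544, 0.545, -0.451]
contact_force: [-0.0, -0.2, 0.3]
width: 0.0852
```

```bash
python3 - <<'E'
from h import *
st=status()
for n in ['wrist','side','scene']:
    p=manip.get_image(n); save(p,n+'7.png')
    i=cv2.cvtColor(p['img'],cv2.COLOR_RGB2BGR)
    if n!='wrist':
        i=i[150:270,190:310] if n=='side' else i[120:240,180:300]
        cv2.imwrite('pics/%s7c.png'%n,cv2.resize(i,None,fx=5,fy=5,interpolation=cv2.INTER_CUBIC))
E
```

```text
t 12.35 rackTCP mm [ 0.6 -3.8 26.9] az -10.76 tilt [-1.e-04 -1.e+00  8.e-04] F [-0.  -0.2  0.3] w 0.0852
```

View pics/wrist7.png

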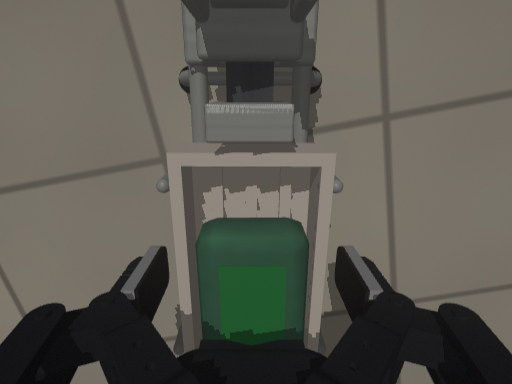

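View pics/side7c.png

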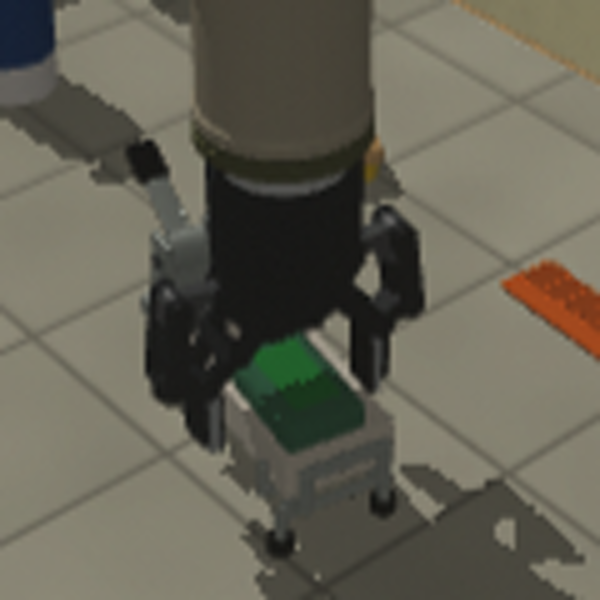

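View pics/scene7c.png

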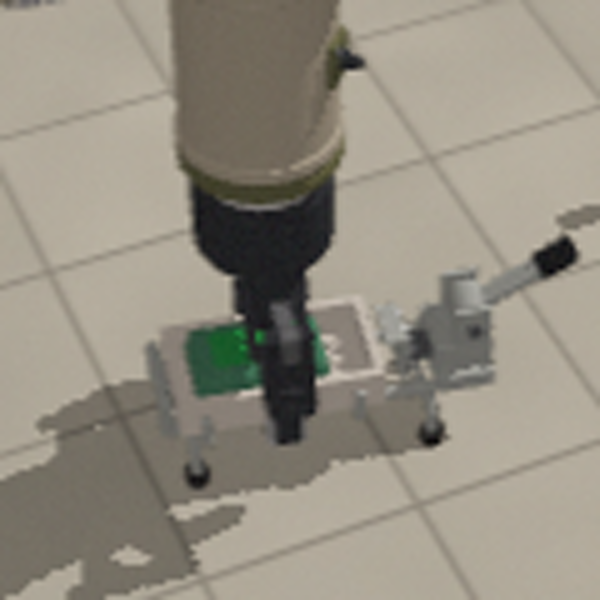

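Request:
{"method": "jog_arm", "body": {"steps": [[0.07, 0, 0, -0.0005, 0], [0.06, 0, 0, 0, 0], [0.055, 0, 0, 0, 0], [0.05, 0, 0, 0, 0], [0.05, 0, 0, 0, 0], [0.05, 0, 0, 0, 0], [0.05, 0, 0, 0, 0], [0.05, 0, 0, 0, 0]], "squeeze": 45}}

```text
time: 13.3
position: [0.5424, -0.0189, 0.0269]
ee_rot: [0.451, -0.545, 0.545, -0.451]
contact_force: [-2.2, -0.5, 6.1]
width: 0.0615
```

Request:
{"method": "jog_arm", "body": {"steps": [[0.05, 0, 0, 0, 0], [0.05, 0, -0.002, 0, 0], [0.05, 0, -0.003, 0, 0], [0.05, 0, -0.004, 0, 0], [0.05, 0, -0.005, 0, 0], [0.05, 0, -0.006, 0, 0], [0.05, 0, 0, 0, 0], [0.05, 0, 0, 0, 0]]}}

```text
time: 14.1
position: [0.5424, -0.0189, 0.0467]
ee_rot: [0.451, -0.544, 0.545, -0.451]
contact_force: [0.1, 0.3, -1.6]
width: 0.0615
```

```bash
python3 - <<'E'
from h import *
st=status()
for n in ['wrist','side','scene']:
    p=manip.get_image(n); save(p,n+'8.png')
    i=cv2.cvtColor(p['img'],cv2.COLOR_RGB2BGR)
    if n!='wrist':
        i=i[150:270,190:310] if n=='side' else i[120:240,180:300]
        cv2.imwrite('pics/%s8c.png'%n,cv2.resize(i,None,fx=5,fy=5,interpolation=cv2.INTER_CUBIC))
E
```

```text
t 14.1 rackTCP mm [-0.1 -3.8 46.7] az -10.76 tilt [-0.e+00 -1.e+00  8.e-04] F [ 0.1  0.3 -1.6] w 0.0615
```

View pics/wrist8.png

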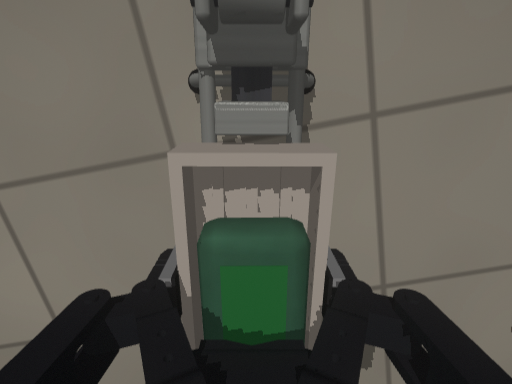

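View pics/scene8c.png

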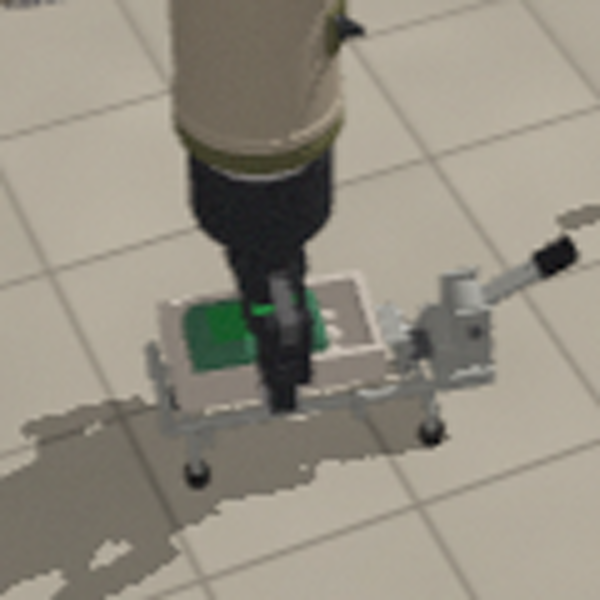

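Request:
{"method": "jog_arm", "body": {"steps": [[0.05, 0, -0.003, 0, 0], [0.05, 0, -0.006, 0, 0], [0.05, 0, -0.008, 0, 0], [0.05, 0, -0.01, 0, 0], [0.05, 0, -0.01, 0, 0], [0.05, 0, -0.01, 0, 0], [0.05, 0, -0.01, 0, 0], [0.05, 0, -0.009, 0, 0], [0.05, 0, -0.007, 0, 0], [0.05, 0, -0.005, 0, 0], [0.05, 0, -0.002, 0, 0], [0.05, 0, 0, 0, 0], [0.05, 0, 0, 0, 0], [0.05, 0, 0, 0, 0], [0.05, 0, 0, 0, 0]]}}

```text
time: 15.75
position: [0.5418, -0.0188, 0.1258]
ee_rot: [-0.451, 0.545, -0.544, 0.451]
contact_force: [0.4, -0.2, -2.9]
width: 0.0614
```

```bash
python3 - <<'E'
from h import *
st=status()
for n in ['wrist','side','scene']:
    p=manip.get_image(n); save(p,n+'9.png')
    i=cv2.cvtColor(p['img'],cv2.COLOR_RGB2BGR)
    if n!='wrist':
        i=i[120:270,180:310] if n=='side' else i[100:240,180:310]
        cv2.imwrite('pics/%s9c.png'%n,cv2.resize(i,None,fx=4,fy=4,interpolation=cv2.INTER_CUBIC))
E
```

```text
t 15.75 rackTCP mm [ -0.7  -3.8 125.8] az -10.76 tilt [ 0.e+00 -1.e+00 -8.e-04] F [ 0.4 -0.2 -2.9] w 0.0614
```

View pics/wrist9.png

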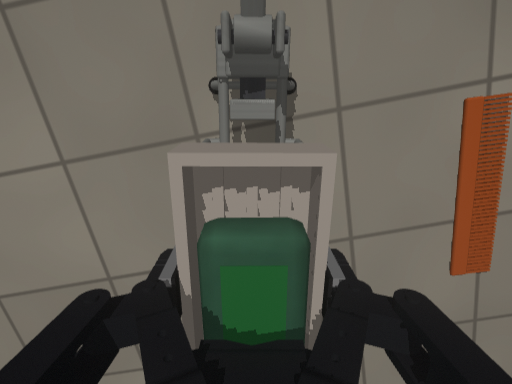

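View pics/scene9c.png

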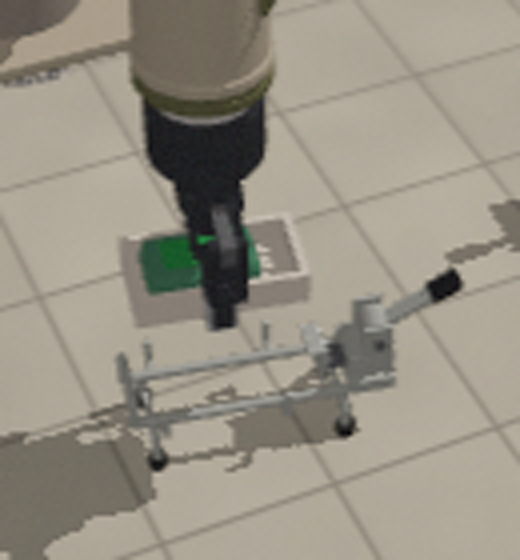

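View pics/side9c.png

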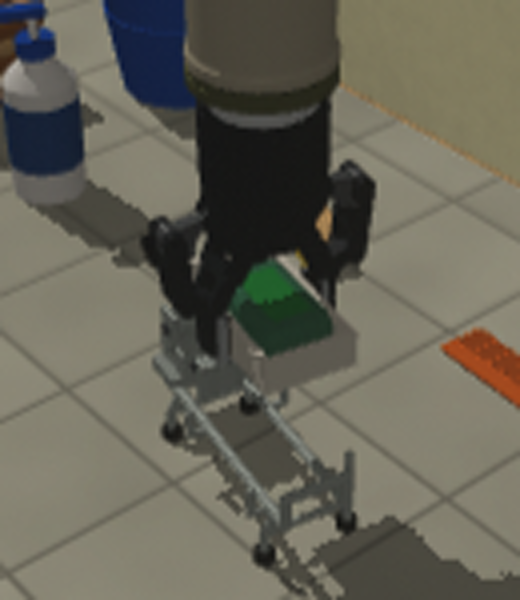

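```bash
python3 - <<'E'
from h import *
print(manip.job_done()); status()
E
```

```text
the job is handed in; nothing more can be done
None
the job is handed in; nothing more can be done
```

The lever is flipped and the dish, with the soap still in it, is held level about 99 mm above its seat, directly over the rack. I handed the job in at about 16 s, still holding it.

**Lever:** I pushed it over with closed fingers until the force rose to about 19 N. The fingertip then lay where the 61° stop should be, to within about 1°. The keeper lip measured y ≈ 63 mm, against the dish rim at about 57 mm, so it was clear before I touched the dish. The last pictures show the lever still flipped over.

**Dish:** I gripped it across its width near the middle with 45 N, at an opening of 61.5 mm. It then went straight up.

**Last checks:**
- The tool stood vertical to within about 0.05°.
- The gripper read 2.9 N downwards. That is near the 2.4 N expected for dish and soap, so nothing else was touching.
- Dish and soap sat in the same place in the wrist picture at the start and end of the lift, so neither slipped or tilted.
- The comb, the lotion bottle and the rack had not moved in the closing views. I did not measure the other things again, but the path kept clear of them.

**What disagreed:** The first network landmarks put the rack's yaw at about -16°. Fits to the dish rim gave -10.7° and -10.9°, and I used those. Some scene-camera landmarks, such as the keeper lip, were plainly wrong and I ignored them. The status reading after handing in was refused, so the figures above are from just before it.

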